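# Set the divider of a parts tray and sort mount spacers by length

## Task

Set up the parts tray for the brass spacers of a fossil mount: the divider is clamped in the wrong place, so slacken both clamp handles, slide the divider until its pointer is in line with the red mark, then turn both handles clockwise fully home again, so that they lie along the side rails and hold the divider there. Only after that sort every spacer that lies on the bench into the tray: the short ones flat on the floor of the narrow near row and the long ones flat in the wide far row, each lying straight across its row, from divider towards wall. Leave the vertebra, the glue bottle, the brush and the blue scraper where they are.

Things in the scene. Friction and masses are not known exactly. Their poses are not given: they have to be found in the camera images.
- tray: grey parts tray, fixed, on 16 mm feet; origin in the middle of its underside, 16 mm above the bench, x across the rows (away from the robot), y along them (left). Inside 150 (x) by 176 mm (y), black floor 6 mm above that; near and far walls 6 mm thick, 22 high; side rails 26 wide, 24 high; aluminium rule 16 wide, 27 high outside the left rail. The divider parts it into a near row (-x) and a far row (+x)
- divider (a joint): position of the aluminium divider along the tray's x axis, m: its centre plane lies at tray x = -0.024 + this value, range 0 to 0.048; starts at 0.032 to 0.048. With both clamps slack it slides with about 2 N and stays where it is left; clamped it hardly moves
- divider_grip (a point): middle of the divider's top edge, 38 mm above the tray's underside. The divider is an upright plate 10 mm thick (tray x), 172 mm long (tray y), from 8 to 38 mm high; at its ends slotted steel lugs (top 28 mm high) lie on the side rails under the clamp handles. It can be pinched across its thickness from above
- pointer (a point): tip of the black pointer that the divider carries at its left end, over the rule; same tray x as the divider's centre plane
- mark: small red clip fixed on the rule, 9 mm wide, origin under its centre, axes as the tray's; the thin red line (2 mm) at its middle is the mark. The divider is on the mark when pointer and line have the same x in the tray's frame; then the near row is 54 to 62 mm wide and the far row 78 to 86 mm
- clamp_left (a joint): left clamp handle (+y rail), black 50 x 10 x 14 mm T-bar on a vertical screw. 0 = slack, handle across the rail (along tray y); grows clockwise seen from above to the stop at 1.571 = fully tight, handle along the rail (tray x). Starts tight, 1.3 to 1.55. Above about 0.8 its washer clamps the divider's lug, below 0.7 it is free. Turns with 0.1 to 0.2 N m, stays where left
- clamp_right (a joint): right clamp handle (-y rail), black 50 x 10 x 14 mm T-bar on a vertical screw. 0 = slack, handle across the rail (along tray y); grows clockwise seen from above to the stop at 1.571 = fully tight, handle along the rail (tray x). Starts tight, 1.3 to 1.55. Above about 0.8 its washer clamps the divider's lug, below 0.7 it is free. Turns with 0.1 to 0.2 N m, stays where left
- clamp_left_handle (a point): centre of the left clamp handle on its screw axis, 48 mm above the tray's underside; the handle reaches 25 mm to either side and from 41 to 55 mm in height
- clamp_right_handle (a point): the same for the right clamp handle
- short_a: short flat brass spacer with two tapped holes, 50 mm long, 14 mm wide, 8 mm thick, lying flat; origin at its centre (4 mm above what it lies on), x axis along its length. May be absent
- long_a: long flat brass spacer with two tapped holes, 70 mm long, 14 mm wide, 8 mm thick, lying flat; origin at its centre (4 mm above what it lies on), x axis along its length. May be absent
- short_b: short flat brass spacer with two tapped holes, 50 mm long, 14 mm wide, 8 mm thick, lying flat; origin at its centre (4 mm above what it lies on), x axis along its length. May be absent
- long_b: long flat brass spacer with two tapped holes, 70 mm long, 14 mm wide, 8 mm thick, lying flat; origin at its centre (4 mm above what it lies on), x axis along its length. May be absent
- short_c: short flat brass spacer with two tapped holes, 50 mm long, 14 mm wide, 8 mm thick, lying flat; origin at its centre (4 mm above what it lies on), x axis along its length. May be absent
- long_c: long flat brass spacer with two tapped holes, 70 mm long, 14 mm wide, 8 mm thick, lying flat; origin at its centre (4 mm above what it lies on), x axis along its length. May be absent
- vertebra: fossil vertebra 70 x 75 x 38 mm on the right-hand bench, bystander; origin under its centre
- glue_bottle: white glue bottle, 40 mm across, 123 mm high, standing, bystander; origin under its centre
- brush: flat dusting brush 42 x 168 x 15 mm, lying, bystander; origin under its centre
- scraper: blue-handled scraper 19 x 170 x 12 mm, lying, bystander; origin under its centre

How it is judged:
By the outcome, as a careful person would: the job done as asked, in the order asked, and still so for the second after the job is handed in, with the robot touching nothing.
Of short_a, long_a, short_b, long_b, short_c, long_c only 4 to 6 are there at a start; the rules pass over those that are not, and their reading is None.
At some moment in a run one of short_a, long_a, short_b, long_b, short_c, long_c may be knocked a few centimetres aside while the robot is not near it.
Once in a run the grip may slacken for a moment while it holds something.
It also fails if it takes over 210 s, if anything falls off the work surface, if the arm or the gripper's body presses on something with over 40 N, if the wrist force passes 120 N, or if a joint passes its speed limit or range.

## Robot

A 6-joint arm with a two-finger parallel gripper is mounted at the origin on a cart in front of the work surface, level with it; the furniture and walls round the work are solid. World frame = base frame: x ahead of the robot, y to its left, z up, the work surface at z = 0. Lengths are in m, angles in rad, forces in N, time in s.
With the tool pointing down it reaches from about 0.375 to 0.9 m from the base axis. Payload 3.1 kg.
Tool frame: the origin (TCP) lies midway between the tips of the shut fingers; the grasp point (between the pads) lies 19 mm behind it; z points along the fingers, y is the line along which they close (so a half turn about z gives the same grasp; the last joint's range is limited). The gripper opens to 85 mm and grips with 20 to 120 N. Pads are 22 mm wide; open, the fingers measure 114 mm over their backs; the gripper's body (76 mm by 85 mm) begins 54 mm behind the grasp point. The pads swing forward as they close: fully open they stand 13 mm farther back than shut.
Start: joints at [1.101, 0.527, 1.433, -0, 1.181, -0.178], TCP at [0.18, 0.599, 0.231] pointing down, gripper open.
Joint ranges: [-3.08, 3.08], [-0.75, 2.2], [0.22, 2.44], [-1.43, 4.57], [0, 2.65], [-2.85, 2.85]. Speed limits (rad/s): [2.79, 2.79, 3.14, 3.14, 3.14, 3.14].

## Interface

Orientations are given as a unit quaternion [x, y, z, w].
In Python, from station import manip gives the robot as it stands.
- The arm moves only by the tool step_arm, never from a script. Its argument "targets" is text: rows parted by semicolons, each of 4 numbers parted by spaces: the shift along the tool's x, y, z in mm, then the turn about the tool's z in degrees. A call has 1 to 12 rows; each row is the pose to reach, as a shift and turn from the pose commanded when the call began, along the tool's axes at that moment; what a row does not reach only later rows make up. A row lasts 1/10 s, in which the tool goes at most 50 mm and 8.59 degrees, less where a joint would pass 70% of its speed; a pose out of reach is approached as far as the arm can. A call with a gripper value outside its range is refused whole. "gripper" is the closure, from 0 (fully open) to 1 (shut), set as the call begins (left out, the last holds). The fingers move at their own pace and stop on an object; "squeeze" is the grip in N (left out, the last holds). Time passes only in rows, so rows that repeat a pose let the fingers close. It gives the time, the measured TCP pose, the force, the opening and the grip force at its end, in the units of the state.
- manip.sense(): the state, without advancing time (a new reading comes with each control period).
- manip.snapshot(name): name is "side" or "top"; returns the picture (420x560x3 uint8, red, green, blue); there is no depth.
- manip.get_calibration(name): a dict with "fov_y" (degrees; the focal length in pixels is half the picture's height over the tangent of half this angle, whatever the lens; pixels are square), "cx", "cy" (the principal point, pixels), "k1" (the pictures are not rectified: a ray, as slopes to the right and down, at radius r is drawn at 1 + k1 r^2 times it, then the intrinsics apply), "extrinsics" (4x4, takes a point from camera to world coordinates). Camera axes: x right, y down, z forward; pixel columns grow to the right and rows downward; lengths in m; the calibration is good to about 2 mm. A picture is of the moment at which its call begins. get_calibration takes no time and is no camera call.
- manip.sign_off(): hands the job in; it is judged then, once.
Trained networks look in the newest picture that a camera, given by its name, has taken for a name from the list of things; names that differ only in an ending like _2 or _b are one class to them, and where a whole thing is asked for, a point or a joint stands for the part that bears it (a point fixed in the world has none). Each returns a list of dicts, best first, with "p" (0 to 1); they miss things now and then, are a little off and sometimes report something else, mostly with a low value. They report only what shows in the picture. A call takes as long as a camera call.
- manip.recognise(camera, query): "position" ([column, row] in pixels, amid what is visible of it).
- manip.masks_of(camera, query): "pixels" (420x560 bool, what is visible of it) and "position" ([column, row] in pixels, amid what is visible of it).
- manip.mark_of(camera, query): "position" ([column, row] in pixels: a listed point, or the origin of a listed thing).
The state is a dict: "t": time; "q": joint angles; "qd": joint speeds; "tau": joint torques, N m; "tcp_pos": TCP position; "tool_rot": TCP orientation; "force": force on the tool from outside, world axes, zero at the start; "ft_torque": the same for the moment, N m; "finger_gap": opening from 0.0 (shut) to 1.0 (fully open); "gripper_force": force on a finger pad.
Only numpy, scipy, OpenCV 4.12 (cv2) and the standard library are available. Lean on these libraries where they do the work, as an engineer would, in place of code of your own. Each camera call takes 0.05 s, during which the arm holds its last target. There are 200 camera calls.

## Working session

There is one attempt and no reset: what is moved stays moved. The work goes in short steps, Python scripts to look and compute and a tool call to move; the robot and the scene stay as the last step left them, time stands still between calls to the robot, and variables do not carry over. Pictures are saved under pics/ and viewed, at most 14 in all, crops included, and the job is handed in when it is done.

Besides the shell and the picture viewer there is one more tool, called as name(argument=value, ...), one argument or row to a line, values as JSON. step_arm: Moves the arm, as the interface text tells. Its arguments: {"type":"object","properties":{"targets":{"type":"string"},"gripper":{"type":"number"},"squeeze":{"type":"number"}},"required":["targets"]}

```bash
mkdir -p pics
cat > h.py <<'E'
import numpy as np, cv2
from station import manip
def cal(n):
    c=manip.get_calibration(n); f=210/np.tan(np.radians(c['fov_y'])/2)
    return c,f,np.array(c['extrinsics'])
def ray(n,px):
    c,f,E=cal(n); d=(np.array(px,float)-[c['cx'],c['cy']])/f
    rd=np.linalg.norm(d); r=rd
    for _ in range(30): r=rd/(1+c['k1']*r*r)
    u=d*(r/rd if rd>0 else 1)
    return E[:3,3],E[:3,:3]@np.array([u[0],u[1],1])
def at(n,px,z):
    o,v=ray(n,px); return o+v*(z-o[2])/v[2]
def proj(n,P):
    c,f,E=cal(n); p=np.linalg.inv(E)@np.append(P,1); u=p[:2]/p[2]
    return u*(1+c['k1']*(u@u))*f+[c['cx'],c['cy']]
def snap(n,name=None):
    im=manip.snapshot(n)
    if name: cv2.imwrite('pics/'+name+'.png',im[:,:,::-1])
    return im
E
python3 - <<'E'
from h import *
np.set_printoptions(precision=4,suppress=True)
for n in('top','side'):
    snap(n,n+'0'); c,f,E=cal(n); print(n,f,c['k1'],E.round(3).tolist())
    for q,z in(('tray',.016),('divider_grip',.054),('pointer',.043),('mark',.016+.027),('clamp_left_handle',.064),('clamp_right_handle',.064),('short_a',.004),('long_a',.004)):
        print(q,[(round(r['p'],2),np.round(r['position']),at(n,r['position'],z)[:2].round(4)) for r in manip.mark_of(n,q)[:6]])
s=manip.sense();print(s['tcp_pos'],s['tool_rot'],s['t'])
E
```

```text
top 544.3221427111063 -0.07707077003757332 [[-0.022, -0.992, 0.122, 0.495], [-1.0, 0.022, -0.0, -0.05], [-0.003, -0.122, -0.993, 1.266], [0.0, 0.0, 0.0, 1.0]]
tray [(0.63, array([204., 245.]), array([0.554 , 0.1213])), (0.3, array([321., 141.]), array([ 0.79  , -0.1551]))]
divider_grip [(0.84, array([204., 230.]), array([0.5853, 0.1175])), (0.47, array([378., 198.]), array([ 0.6474, -0.2748])), (0.44, array([381., 157.]), array([ 0.743 , -0.2873])), (0.3, array([346., 193.]), array([ 0.6612, -0.2048]))]
pointer [(0.67, array([324., 143.]), array([ 0.7798, -0.158 ])), (0.62, array([150., 231.]), array([0.5857, 0.2414]))]
mark []
clamp_left_handle [(0.46, array([157., 225.]), array([0.5969, 0.219 ]))]
clamp_right_handle [(0.64, array([206., 241.]), array([0.5592, 0.1116])), (0.53, array([248., 219.]), array([0.6055, 0.016 ]))]
short_a [(0.65, array([346., 195.]), array([ 0.6627, -0.2106])), (0.54, array([381., 196.]), array([ 0.6592, -0.2923]))]
long_a [(0.7, array([398., 236.]), array([ 0.5641, -0.3274])), (0.66, array([327., 206.]), array([ 0.638 , -0.1652])), (0.66, array([252., 160
[... 360 characters left out ...]
]))]
divider_grip [(0.86, array([258., 191.]), array([0.5914, 0.1166]))]
pointer [(0.72, array([253., 176.]), array([0.5861, 0.2487]))]
mark [(0.35, array([265., 203.]), array([0.6025, 0.0666]))]
clamp_left_handle [(0.48, array([255., 171.]), array([0.591 , 0.2248]))]
clamp_right_handle [(0.53, array([267., 204.]), array([0.604 , 0.0151]))]
short_a [(0.64, array([320., 308.]), array([ 0.664 , -0.2862])), (0.56, array([314., 284.]), array([ 0.6666, -0.215 ]))]
long_a [(0.71, array([257., 329.]), array([ 0.56  , -0.3291])), (0.69, array([298., 269.]), array([ 0.6463, -0.1604])), (0.52, array([244., 269.]), array([ 0.5467, -0.1466]))]
[0.1798 0.5986 0.2313] [ 0.1454  0.9894  0.     -0.    ] 0.9
```

View pics/top0.png

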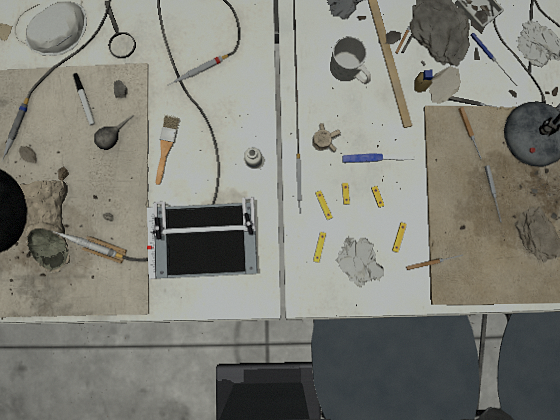

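View pics/side0.png

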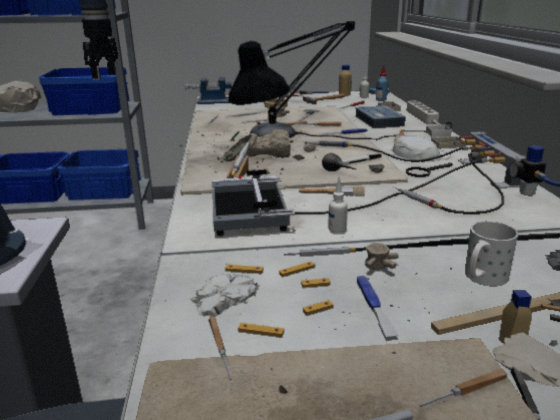

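The top view shows the tray at about (204,240), with the red mark near (149,247) and the divider near row 229. Five spacers lie at (319,247), (324,205), (346,194), (377,197) and (398,236). The side view agrees. Next I'll zoom in on the tray and fit the spacers.

```bash
cat >> h.py <<'E'
def spacers(n='top',im=None,reg=None):
    "brass blobs: x,y,angle of length,length,width; top face at z=.008"
    im=snap(n) if im is None else im
    h=cv2.cvtColor(im,cv2.COLOR_RGB2HSV); m=((h[...,0]>15)&(h[...,0]<32)&(h[...,1]>130)&(h[...,2]>110)).astype(np.uint8)
    m=cv2.morphologyEx(m,cv2.MORPH_CLOSE,np.ones((3,3)))
    k,l,st,ce=cv2.connectedComponentsWithStats(m); out=[]
    for i in range(1,k):
        if st[i,4]<40: continue
        P=np.array([at(n,(c,r),.008)[:2] for r,c in np.argwhere(l==i)])*1000
        (x,y),(w,hh),a=cv2.minAreaRect(P.astype(np.float32))
        u=np.linalg.eigh(np.cov(P.T))[1][:,1]; a=np.degrees(np.arctan2(u[1],u[0]))%180
        mu=P.mean(0)
        out.append((mu.round(1).tolist(),(round(x,1),round(y,1)),round(a,1),round(max(w,hh),1),round(min(w,hh),1),ce[i].round(1).tolist()))
    return out
E
python3 - <<'E'
from h import *
im=snap('top')
for s in spacers('top',im): print(s)
c=cv2.resize(im[190:290,135:270],None,fx=5.9,fy=5.9,interpolation=cv2.INTER_CUBIC)
cv2.imwrite('pics/c1.png',c[:,:,::-1])
h=cv2.cvtColor(im,cv2.COLOR_RGB2HSV); m=((h[...,0]<8)|(h[...,0]>172))&(h[...,1]>120)&(h[...,2]>80); m[:190]=0;m[290:]=0;m[:,:135]=0;m[:,270:]=0
p=np.argwhere(m); print('red',p.mean(0)[::-1],p.min(0),p.max(0),len(p),at('top',p.mean(0)[::-1],.046))
E
```

```text
([668.0, -208.2], (667.6, -208.4), np.float64(2.4), 47.9, 13.0, [345.4, 192.9])
([658.5, -283.0], (658.5, -283.1), np.float64(18.4), 47.6, 12.9, [377.5, 196.2])
([641.7, -156.0], (641.5, -156.0), np.float64(21.6), 67.7, 12.8, [323.5, 204.5])
([561.9, -329.1], (562.4, -329.3), np.float64(160.5), 68.7, 11.9, [399.0, 237.0])
([544.3, -143.5], (544.2, -143.5), np.float64(164.5), 67.2, 12.3, [319.4, 246.5])
red [148.92857143 247.        ] [246 147] [248 152] 14 [0.5496711  0.24201915 0.046     ]
```

View pics/c1.png

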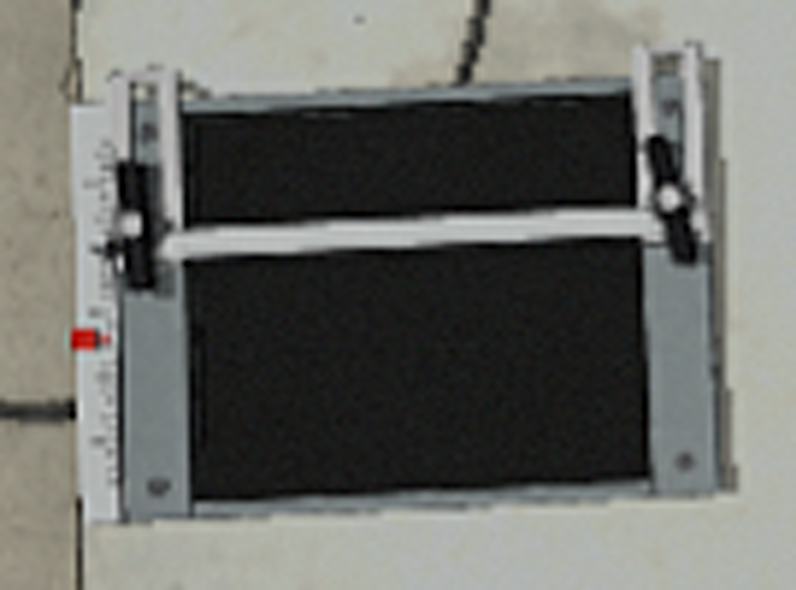

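Run:
```python
from h import *
f=lambda u,v,z:at('top',(135+(u+.5)/5.9-.5,190+(v+.5)/5.9-.5),z)[:2]*1000
for nm,u,v,z in [('nearL outer',125,520,.040),('nearR outer',720,490,.040),('near wall inner L',190,497,.038),('near wall in R',648,482,.038),('far wall in L',187,112,.022),('far wall outer topL',190,97,.038),('far wall outerR',632,80,.038),('boltNL',159,486,.04),('boltNR',684,461,.04),('boltFL',150,131,.04),('boltFR',672,105,.04),('screwL',131,223,.073),('screwR',668,198,.073),('hLfar',132,163,.071),('hLnear',142,288,.071),('hRfar',657,140,.071),('hRnear',687,260,.071),('divL',180,243,.054),('divR',640,220,.054),('pointer',100,250,.045),('red',85,339,.045),('redline',104,339,.045)]:
    print(nm,f(u,v,z).round(1))
```

```text
nearL outer [480.8 227.7]
nearR outer [487.8   1. ]
near wall inner L [489.  203.2]
near wall in R [491.4  28.4]
far wall in L [638.6 207.9]
far wall outer topL [642.5 203.4]
far wall outerR [645.4  32.3]
boltNL [493.4 214.7]
boltNR [499.   14.5]
boltFL [629.4 218.5]
boltFR [635.1  16.9]
screwL [591.3 218.3]
screwR [596.5  17.1]
hLfar [614.1 218.5]
hLnear [567.1 214.5]
hRfar [618.5  21. ]
hRnear [573.3  10.5]
divL [584.9 203.8]
divR [590.   28.9]
pointer [583.5 236.5]
red [549.6 242.1]
redline [549.5 234.8]
```

```bash
cat >> h.py <<'E'
def pose():
    s=manip.sense(); x,y,z,w=s['tool_rot']
    from scipy.spatial.transform import Rotation as R
    return s,R.from_quat([x,y,z,w]).as_matrix()
def plan(*pts):
    "pts: (x,y,z mm, angle of tool y in world deg); prints rows from the present pose"
    s,M=pose(); p=np.array(s['tcp_pos'])*1000; a=np.degrees(np.arctan2(M[1,1],M[0,1]))
    print('t %.1f tcp %s ang %.1f q6 %.2f gap %.3f gf %.1f f %s'%(s['t'],p.round(1),a,s['q'][5],s['finger_gap'],s['gripper_force'],np.round(s['force'],1)))
    for x,y,z,g in pts:
        d=M.T@(np.array([x,y,z])-p); t=a-g
        if abs(t)>180: t-=360*np.sign(t)
        print('%.1f %.1f %.1f %.1f'%(*d,t))
E
python3 -c "
from h import *
plan((591.2,217.8,150,-85),(591.2,217.8,58,-85))"
```

```text
t 0.9 tcp [179.7 598.6 231.3] ang 73.3 q6 -0.18 gap 1.000 gf 0.0 f [ 0.2 -0.5 -0.1]
-503.6 -246.3 81.3 158.3
-503.6 -246.3 173.3 158.3
```

step_arm(
  targets="-250 -120 0 80; -250 -120 0 80; -250 -120 0 80; -250 -120 0 80; -250 -120 0 80; -250 -120 0 80; -500 -245 60 158; -504 -246 81 158; -504 -246 81 158; -504 -246 81 158; -504 -246 81 158; -504 -246 81 158",
  gripper=0.4,
  squeeze=40,
)

```text
t: 2.15
tcp_pos: [0.5934, 0.2161, 0.1497]
tool_rot: [0.867, 0.498, 0.0, 0.0]
force: [0.3, 0.6, 0.5]
finger_gap: 0.599
gripper_force: 0.0
```

```bash
python3 -c "
from h import *
plan((591.2,217.8,150,-85),(591.2,217.8,58,-85))"
```

```text
t 2.1 tcp [593.4 216.1 149.7] ang -30.3 q6 0.70 gap 0.599 gf 0.0 f [0.3 0.6 0.5]
0.4 -2.7 -0.3 54.7
0.3 -2.8 91.7 54.7
```

step_arm(
  targets="0.4 -2.7 0 55; 0.4 -2.7 0 55; 0.4 -2.7 0 55; 0.4 -2.7 0 55; 0.4 -2.7 0 55; 0.4 -2.7 0 55; 0.4 -2.7 0 55; 0.4 -2.7 40 55; 0.4 -2.7 75 55; 0.4 -2.7 91 55; 0.4 -2.7 91 55; 0.4 -2.7 91 55",
)

```text
t: 3.35
tcp_pos: [0.5903, 0.2198, 0.0599]
tool_rot: [0.999, 0.045, 0.001, -0.0]
force: [-1.5, -0.4, 0.6]
finger_gap: 0.603
gripper_force: 0.0
```

```bash
python3 -c "
from h import *
plan((591.2,217.8,58,-85))
snap('side','s1');im=cv2.imread('pics/s1.png')
cv2.imwrite('pics/s1c.png',cv2.resize(im[120:240,190:310],None,fx=5,fy=5,interpolation=cv2.INTER_CUBIC))"
```

```text
t 3.4 tcp [590.3 219.8  59.9] ang -84.9 q6 1.66 gap 0.603 gf 0.0 f [-1.5 -0.4  0.6]
0.7 2.1 1.9 0.1
```

View pics/s1c.png

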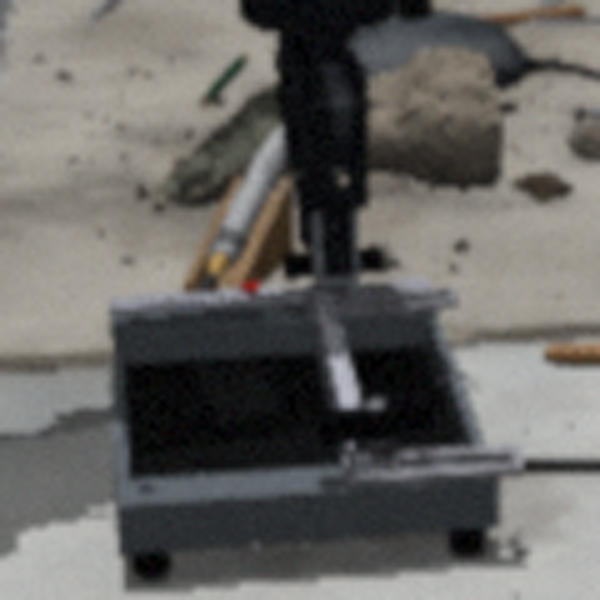

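The crop shows the near finger at (335,240) centred in front of the left handle, whose ends show at (300,262) and (385,262). I'll close on it.

step_arm(
  targets="0.7 2 1.5 0; 0.7 2 1.5 0; 0.7 2 1.5 0; 0.7 2 1.5 0; 0.7 2 1.5 0; 0.7 2 1.5 0; 0.7 2 1.5 0; 0.7 2 1.5 0",
  gripper=1,
  squeeze=40,
)

```text
t: 4.2
tcp_pos: [0.591, 0.2184, 0.059]
tool_rot: [0.999, 0.045, 0.001, -0.0]
force: [-0.5, 2.6, 6.0]
finger_gap: 0.105
gripper_force: 43.0
```

step_arm(
  targets="0 0 0 -8; 0 0 0 -16; 0 0 0 -24; 0 0 0 -32; 0 0 0 -40; 0 0 0 -48; 0 0 0 -56; 0 0 0 -63; 0 0 0 -70; 0 0 0 -70; 0 0 0 -70",
)

```text
t: 5.3
tcp_pos: [0.5921, 0.2173, 0.0588]
tool_rot: [0.793, 0.609, 0.001, 0.001]
force: [2.8, -3.1, 6.0]
finger_gap: 0.101
gripper_force: 42.9
```

step_arm(
  targets="0 0 0 0; 0 0 0 0; 0 0 0 0; 0 0 -40 0; 0 0 -60 0; 0 0 -60 0",
  gripper=0.4,
)

```text
t: 5.9
tcp_pos: [0.5922, 0.2184, 0.1206]
tool_rot: [0.793, 0.61, 0.003, 0.001]
force: [0.5, 0.2, -0.3]
finger_gap: 0.598
gripper_force: 0.0
```

```bash
python3 -c "
from h import *
plan((596.2,16.6,118,-77),(596.2,16.6,59,-77))"
```

```text
t 5.9 tcp [592.2 218.4 120.6] ang -14.9 q6 0.44 gap 0.598 gf 0.0 f [ 0.5  0.2 -0.3]
-194.0 55.6 2.3 62.1
-194.2 55.3 61.3 62.1
```

step_arm(
  targets="-194 55.5 2 62; -194 55.5 2 62; -194 55.5 2 62; -194 55.5 2 62; -194 55.5 2 62; -194 55.5 2 62; -194 55.5 2 62; -194 55.5 2 62; -194 55.5 2 62; -194 55.5 40 62; -194 55.5 59 62; -194 55.5 59 62",
)

```text
t: 7.1
tcp_pos: [0.5912, 0.0166, 0.0553]
tool_rot: [0.993, 0.115, -0.004, -0.001]
force: [-1.0, 0.9, -0.1]
finger_gap: 0.599
gripper_force: 0.0
```

```bash
python3 -c "
from h import *
plan((596.2,16.6,59,-77))
snap('side','s2');im=cv2.imread('pics/s2.png')
cv2.imwrite('pics/s2c.png',cv2.resize(im[120:240,190:310],None,fx=5,fy=5,interpolation=cv2.INTER_CUBIC))"
```

```text
t 7.1 tcp [591.2  16.6  55.3] ang -76.8 q6 1.18 gap 0.599 gf 0.0 f [-1.   0.9 -0.1]
4.8 1.1 -3.7 0.2
```

View pics/s2c.png

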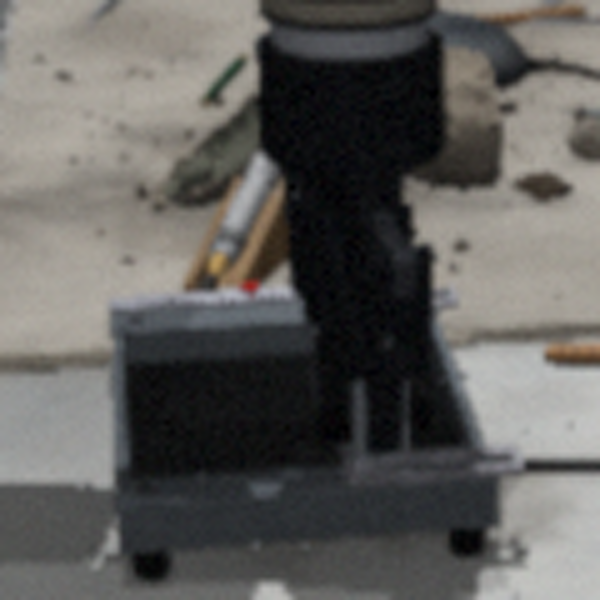

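The gripper stands over the right handle and hides it. The arm was still settling, so I'll let it settle and then close.

step_arm(
  targets="0 0 0 0; 0 0 0 0; 0 0 0 0",
)

```text
t: 7.45
tcp_pos: [0.5952, 0.0159, 0.06]
tool_rot: [0.993, 0.115, 0.001, 0.0]
force: [-0.1, 0.5, -0.7]
finger_gap: 0.598
gripper_force: 0.0
```

```bash
python3 -c "
from h import *
plan((596.2,16.6,59,-77))"
```

```text
t 7.5 tcp [595.2  15.9  60. ] ang -76.8 q6 1.18 gap 0.598 gf 0.0 f [-0.1  0.5 -0.7]
1.2 -0.4 1.0 0.2
```

step_arm(
  targets="1 0 1 0; 1 0 1 0; 1 0 1 0; 1 0 1 0; 1 0 1 0; 1 0 1 0; 1 0 1 0; 1 0 1 0",
  gripper=1,
)

```text
t: 8.25
tcp_pos: [0.5955, 0.016, 0.0582]
tool_rot: [0.993, 0.115, 0.0, 0.0]
force: [-1.0, -1.0, 6.1]
finger_gap: 0.104
gripper_force: 42.9
```

step_arm(
  targets="0 0 0 -8; 0 0 0 -16; 0 0 0 -24; 0 0 0 -32; 0 0 0 -40; 0 0 0 -48; 0 0 0 -56; 0 0 0 -62; 0 0 0 -62; 0 0 0 -62",
)

```text
t: 9.25
tcp_pos: [0.5976, 0.014, 0.058]
tool_rot: [0.792, 0.61, 0.001, 0.003]
force: [2.6, -7.2, 1.1]
finger_gap: 0.101
gripper_force: 42.3
```

step_arm(
  targets="0 0 0 0; 0 0 0 0; 0 0 0 0; 0 0 -40 0; 0 0 -60 0; 0 0 -60 0; 0 0 -60 0",
  gripper=0.4,
)

```text
t: 9.95
tcp_pos: [0.595, 0.0166, 0.1178]
tool_rot: [0.793, 0.61, 0.0, -0.0]
force: [-0.6, 0.1, -0.4]
finger_gap: 0.6
gripper_force: 0.0
```

```bash
python3 -c "
from h import *
plan((587.4,116.5,110,1.6),(587.4,116.5,52,1.6))"
```

```text
t 9.9 tcp [595.   16.6 117.8] ang -14.8 q6 0.10 gap 0.600 gf 0.0 f [-0.6  0.1 -0.4]
94.6 -32.9 7.9 -16.4
94.6 -32.9 65.9 -16.4
```

step_arm(
  targets="94.6 -33 0 -16; 94.6 -33 0 -16; 94.6 -33 0 -16; 94.6 -33 30 -16; 94.6 -33 60 -16; 94.6 -33 80 -16; 94.6 -33 80 -16; 94.6 -33 80 -16; 94.6 -33 80 -16",
)

```text
t: 10.85
tcp_pos: [0.5883, 0.1159, 0.0385]
tool_rot: [0.7, 0.714, 0.0, 0.0]
force: [0.3, -0.7, -0.6]
finger_gap: 0.598
gripper_force: 0.0
```

step_arm(
  targets="0 0 0 0; 0 0 0 0; 0 0 0 0; 0 0 0 0; 0 0 0 0; 0 0 0 0",
  gripper=1,
  squeeze=40,
)

```text
t: 11.45
tcp_pos: [0.5883, 0.1161, 0.0388]
tool_rot: [0.7, 0.714, 0.001, 0.001]
force: [-0.8, -0.2, 6.0]
finger_gap: 0.104
gripper_force: 43.0
```

```bash
python3 -c "
from h import *
plan((553.4,115.5,38,1.6))
snap('top','t2');im=cv2.imread('pics/t2.png')
cv2.imwrite('pics/t2c.png',cv2.resize(im[190:290,135:270],None,fx=5.9,fy=5.9,interpolation=cv2.INTER_CUBIC))"
```

```text
t 11.4 tcp [588.3 116.1  38.8] ang 1.2 q6 -0.01 gap 0.104 gf 43.0 f [-0.8 -0.2  6. ]
0.1 -34.9 0.7 -0.4
```

View pics/t2c.png

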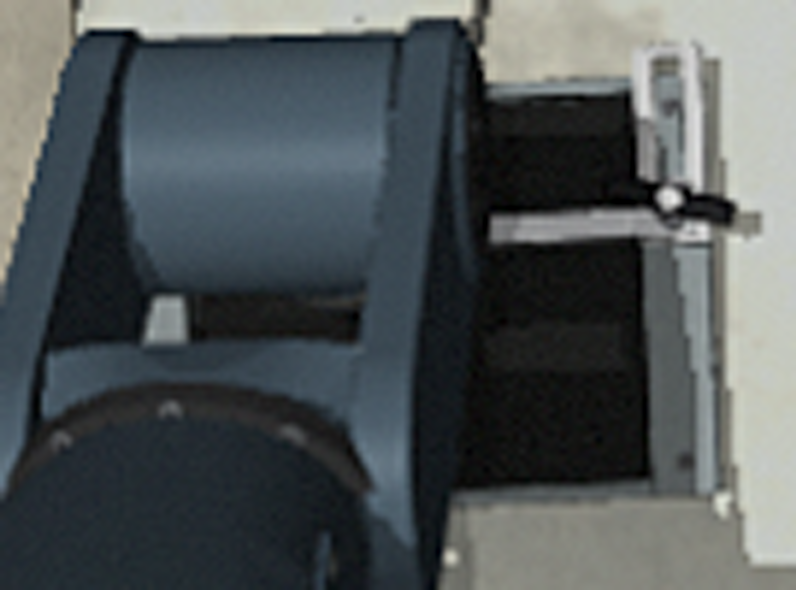

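The right handle is now across its rail at (685,200), and the divider is pinched. I'll slide it about 34 mm.

step_arm(
  targets="0 -4 0 0; 0 -8 0 0; 0 -12 0 0; 0 -16 0 0; 0 -20 0 0; 0.1 -24 0 0; 0.1 -27 0 0; 0.2 -30 0 0; 0.2 -32 0 0; 0.2 -34 0 0; 0.2 -34 0 0; 0.2 -34 0 0",
)

```text
t: 12.7
tcp_pos: [0.5548, 0.1151, 0.0388]
tool_rot: [0.7, 0.714, 0.001, 0.001]
force: [1.1, -1.5, 7.3]
finger_gap: 0.103
gripper_force: 43.1
```

step_arm(
  targets="0 0 0 0; 0 0 0 0; 0 0 0 0; 0 0 -50 0; 0 0 -90 0; 0 -50 -100 0; 0 -100 -150 0; 0 -150 -200 0; 0 -150 -200 0; 0 -150 -200 0",
  gripper=0.4,
)

```text
t: 13.7
tcp_pos: [0.4005, 0.1131, 0.2403]
tool_rot: [0.7, 0.714, 0.001, 0.001]
force: [0.1, -0.2, -0.4]
finger_gap: 0.599
gripper_force: 0.0
```

```bash
python3 -c "
from h import *
plan()
snap('top','t3');im=cv2.imread('pics/t3.png')
cv2.imwrite('pics/t3c.png',cv2.resize(im[190:290,135:270],None,fx=5.9,fy=5.9,interpolation=cv2.INTER_CUBIC))"
```

```text
t 13.7 tcp [400.5 113.1 240.3] ang 1.2 q6 -0.02 gap 0.599 gf 0.0 f [ 0.1 -0.2 -0.4]
```

View pics/t3c.png

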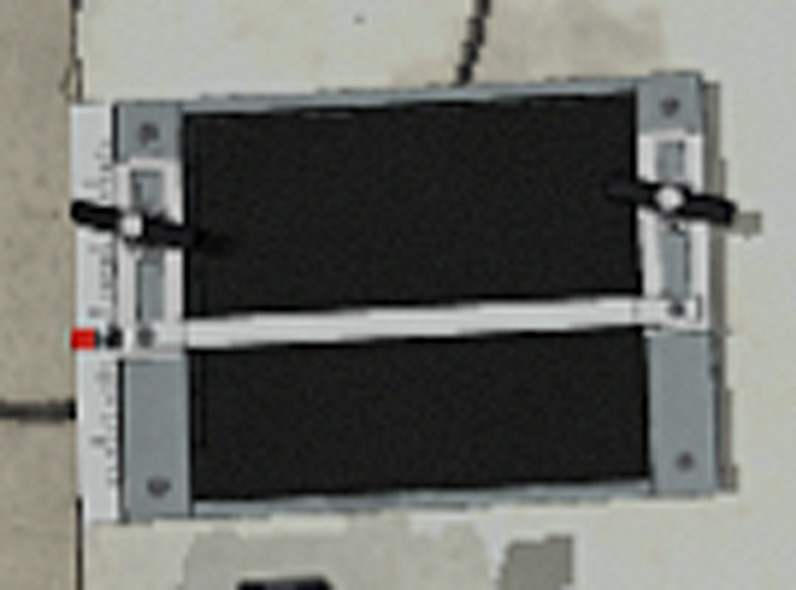

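Pointer at crop (108,340) and red clip at (85,339), nearly in line. I'll refine this to sub-pixel with both cameras.

```bash
cat > ptr.py <<'E'
from h import *
def meas(k=3):
    im=np.mean([snap('top').astype(float) for _ in range(k)],0); 
    sub=im[238:256,145:165]; R=np.clip(sub[...,0]-sub[...,1:].max(2)-15,0,None)
    R[:,9:]=0; r,c=np.mgrid[238:256,145:165]; red=np.array([(R*c).sum(),(R*r).sum()])/R.sum()
    g=sub.mean(2); print(g[4:14,:14].round().astype(int)); print(R[4:14,:10].round().astype(int))
    prof=[]
    return red
red=meas(); print(red,at('top',red,.046)*1000)
for n in('top','side'):
    for q in('pointer','mark','divider_grip'):
        print(n,q,[(round(x['p'],2),np.round(x['position'],1)) for x in manip.mark_of(n,q)[:3]])
im=np.mean([snap('side').astype(float) for _ in range(3)],0)
cv2.imwrite('pics/s3c.png',cv2.resize(im[165:190,210:260,::-1],None,fx=16,fy=16,interpolation=cv2.INTER_CUBIC))
E
python3 ptr.py
```

```text
[[141 141 137 194 187 147 152 170 169 145 182 185 179  65]
 [144 141 134 196 189 142 144 168 166 141 183 184 179  64]
 [144 144 137 199 196 197 197 196 155 123 188 179 173 107]
 [141 149 125 164 164 162 161 202 101  74 145 189 180 133]
 [145 152  81  74  78  83  74 171  81  20  67 206 189  93]
 [144 153  65  81  88  91  47  93  21  23  73 208 191  95]
 [145 153  54  81  84  88  66 121  34  40  81 202 169 124]
 [144 150 106 167 163 161 150 180 147 151 151 195 169 160]
 [143 147 130 200 195 194 194 196 199 178 136 145 155 149]
 [141 146 131 195 188 188 187 165 169 143  17 107 112 108]]
[[  0   0   0   0   0   0   0   0   0   0]
 [  0   0   0   0   0   0   0   0   0   0]
 [  0   0   0   0   0   0   0   0   0   0]
 [  0   0  35  21  21  24   0   0   0   0]
 [  0   0 125 154 150 143   0   0   0   0]
 [  0   0 145 144 137 136   0   0   0   0]
 [  0   0 124 148 141 139   0   0   0   0]
 [  0   0  14  21  22  26   0   0   0   0]
 [  0   0   0   0   0   0   0   0   0   0]
 [  0   0   0   0   0   0   0   0   0   0]]
[148.51569747 246.96789154] [549.76077465 242.95620323  46.        ]
top pointer []
top mark []
top divider_grip [(0.62, array([205.1, 241.5]))]
side pointer []
side mark []
side divider_grip [][ WARN:0@5.429] global loadsave.cpp:1063 imwrite_ Unsupported depth image for selected encoder is fallbacked to CV_8U.
```

View pics/s3c.png

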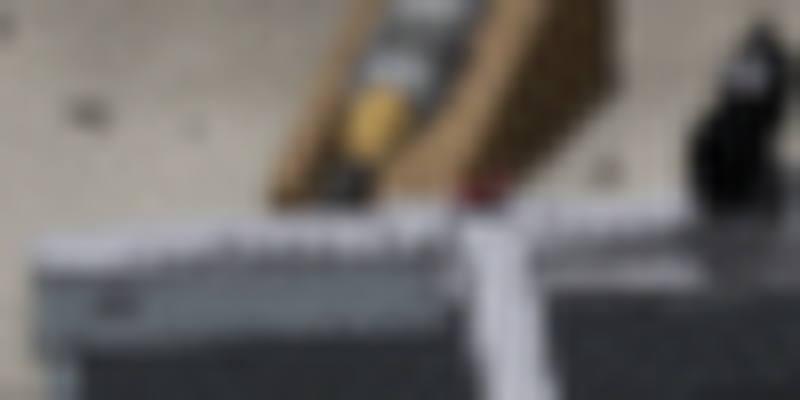

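Pointer and line agree to about 0.2 px (roughly 0.5 mm), and the side view agrees too. Now I'll tighten the right clamp.

```bash
python3 -c "
from h import *
plan((596,16.4,150,-15),(596,16.4,55,-15),(591.7,218,150,-15))"
```

```text
t 14.3 tcp [403.8 112.6 237.5] ang 1.1 q6 -0.02 gap 0.600 gf 0.0 f [ 0.5 -0.  -0.3]
-100.0 190.3 87.3 16.1
-100.0 190.4 182.3 16.1
101.6 190.1 87.3 16.1
```

step_arm(
  targets="-100 190 87 16; -100 190 87 16; -100 190 87 16; -100 190 87 16; -100 190 87 16; -100 190 87 16; -100 190 130 16; -100 190 165 16; -100 190 182 16; -100 190 182 16; -100 190 182 16",
  gripper=0.4,
)

```text
t: 15.45
tcp_pos: [0.5954, 0.0168, 0.0562]
tool_rot: [0.792, 0.61, -0.0, -0.0]
force: [0.8, -0.4, 0.6]
finger_gap: 0.599
gripper_force: 0.0
```

step_arm(
  targets="0 0 0 0; 0 0 0 0; 0 0 0 0; 0 0 0 0; 0 0 0 0; 0 0 0 0; 0 0 0 0; 0 0 0 0",
  gripper=1,
  squeeze=60,
)

```text
t: 16.25
tcp_pos: [0.5981, 0.016, 0.0576]
tool_rot: [0.793, 0.61, 0.002, 0.002]
force: [2.4, -0.5, 5.8]
finger_gap: 0.096
gripper_force: 60.5
```

step_arm(
  targets="0.5 2.2 0 8; 0.5 2.2 0 16; 0.5 2.2 0 24; 0.5 2.2 0 32; 0.5 2.2 0 40; 0.5 2.2 0 48; 0.5 2.2 0 56; 0.5 2.2 0 64; 0.5 2.2 0 70; 0.5 2.2 0 75; 0.5 2.2 0 78; 0.5 2.2 0 78",
)

```text
t: 17.45
tcp_pos: [0.5976, 0.0167, 0.0578]
tool_rot: [1.0, -0.022, -0.0, 0.001]
force: [-2.2, 2.2, 11.8]
finger_gap: 0.099
gripper_force: 73.9
```

```bash
python3 -c "
from h import *
plan()
print(manip.sense()['ft_torque'])"
```

```text
t 17.4 tcp [597.6  16.7  57.8] ang -92.5 q6 1.46 gap 0.099 gf 73.9 f [-2.2  2.2 11.8]
[0.279841   0.34446013 1.33743807]
```

step_arm(
  targets="0 0 0 0; 0 0 0 0; 0 0 0 0; 0 0 0 0; 0 0 -40 0; 0 0 -80 0; 0 0 -80 0; 0 0 -80 -30; 0 0 -80 -30; 0 0 -80 -30; 0 0 -80 -30",
  gripper=0.4,
)

```text
t: 18.55
tcp_pos: [0.5972, 0.0164, 0.1349]
tool_rot: [0.972, 0.237, -0.001, -0.0]
force: [-0.0, -0.6, -0.4]
finger_gap: 0.599
gripper_force: 0.0
```

```bash
python3 -c "
from h import *
plan((592.6,218,120,-15),(592.6,218,55,-15))"
```

```text
t 18.6 tcp [597.2  16.4 134.9] ang -62.6 q6 0.93 gap 0.599 gf 0.0 f [-0.  -0.6 -0.4]
88.6 -181.1 14.9 -47.6
88.7 -181.0 79.9 -47.6
```

step_arm(
  targets="88.6 -181 10 -47.6; 88.6 -181 10 -47.6; 88.6 -181 10 -47.6; 88.6 -181 10 -47.6; 88.6 -181 10 -47.6; 88.6 -181 10 -47.6; 88.6 -181 10 -47.6; 88.6 -181 40 -47.6; 88.6 -181 70 -47.6; 88.6 -181 79 -47.6; 88.6 -181 79 -47.6; 88.6 -181 79 -47.6",
)

```text
t: 19.75
tcp_pos: [0.5948, 0.2177, 0.0574]
tool_rot: [0.795, 0.607, 0.0, 0.0]
force: [0.4, -0.0, 0.1]
finger_gap: 0.601
gripper_force: 0.0
```

step_arm(
  targets="0 0 0 0; 0 0 0 0; 0 0 0 0; 0 0 0 0; 0 0 0 0; 0 0 0 0; 0 0 0 0; 0 0 0 0",
  gripper=1,
  squeeze=60,
)

```text
t: 20.55
tcp_pos: [0.5925, 0.2185, 0.0581]
tool_rot: [0.795, 0.607, -0.001, -0.001]
force: [-3.6, 1.1, 6.7]
finger_gap: 0.091
gripper_force: 60.2
```

step_arm(
  targets="0 -0.8 0 8; 0 -0.8 0 16; 0 -0.8 0 24; 0 -0.8 0 32; 0 -0.8 0 40; 0 -0.8 0 48; 0 -0.8 0 56; 0 -0.8 0 64; 0 -0.8 0 70; 0 -0.8 0 75; 0 -0.8 0 78; 0 -0.8 0 78",
)

```text
t: 21.75
tcp_pos: [0.5925, 0.2186, 0.0584]
tool_rot: [1.0, -0.025, -0.0, 0.001]
force: [-4.2, 1.4, 6.7]
finger_gap: 0.097
gripper_force: 74.3
```

```bash
python3 -c "
from h import *
plan()
print(manip.sense()['ft_torque'])"
```

```text
t 21.8 tcp [592.5 218.6  58.4] ang -92.9 q6 1.80 gap 0.097 gf 74.3 f [-4.2  1.4  6.7]
[0.27189624 0.57103244 1.33635247]
```

step_arm(
  targets="0 0 0 0; 0 0 0 0; 0 0 0 0; 0 0 0 0; 0 0 -50 0; 0 0 -100 0; 50 0 -150 0; 100 0 -180 0; 150 0 -200 0; 200 0 -200 0; 200 0 -200 0; 200 0 -200 0",
  gripper=0.4,
)

```text
t: 22.95
tcp_pos: [0.7969, 0.205, 0.2561]
tool_rot: [1.0, -0.03, 0.002, -0.0]
force: [-1.0, -0.7, -0.6]
finger_gap: 0.6
gripper_force: 0.0
```

```bash
python3 -c "
from h import *
plan()
im=np.mean([snap('top').astype(float) for _ in range(3)],0).astype(np.uint8)
cv2.imwrite('pics/t4.png',im[:,:,::-1]);np.save('t4.npy',im)
print(im.mean(2)[242:252,145:159].round().astype(int))
for s in spacers('top',im): print(s)
im=im[:,:,::-1]
cv2.imwrite('pics/t4c.png',cv2.resize(im[190:290,135:270],None,fx=5.9,fy=5.9,interpolation=cv2.INTER_CUBIC))"
```

```text
t 22.9 tcp [796.9 205.  256.1] ang -93.4 q6 1.75 gap 0.600 gf 0.0 f [-1.  -0.7 -0.6]
[[159 160 153 210 210 159 164 189 191 148 177 180 182  64]
 [162 159 151 212 209 153 158 188 189 143 178 180 182  64]
 [161 164 156 217 218 216 217 219 168 122 183 179 179 112]
 [160 167 135 179 182 179 171 226  97  70 144 199 190 144]
 [163 172  76  77  82  84  67 192  89  16  72 219 198  98]
 [163 173  63  87  90  94  42  95  23  16  74 224 201  96]
 [164 171  54  83  86  88  66 127  42  39  93 216 181 140]
 [163 167 117 185 181 176 165 199 167 168 159 197 174 167]
 [161 166 148 221 216 211 211 217 223 197 136 143 157 144]
 [158 164 147 213 211 203 204 180 189 158  18 107 112 107]]
([652.5, -200.7], (650.0, -197.7), np.float64(179.4), 82.2, 35.8, [342.4, 199.5])
([658.5, -283.0], (658.5, -283.1), np.float64(18.4), 47.6, 12.9, [377.5, 196.2])
([562.3, -329.0], (562.5, -329.0), np.float64(160.5), 68.7, 12.5, [399.0, 236.9])
([544.1, -143.5], (544.2, -143.5), np.float64(164.4), 67.2, 12.3, [319.4, 246.6])
```

View pics/t4c.png

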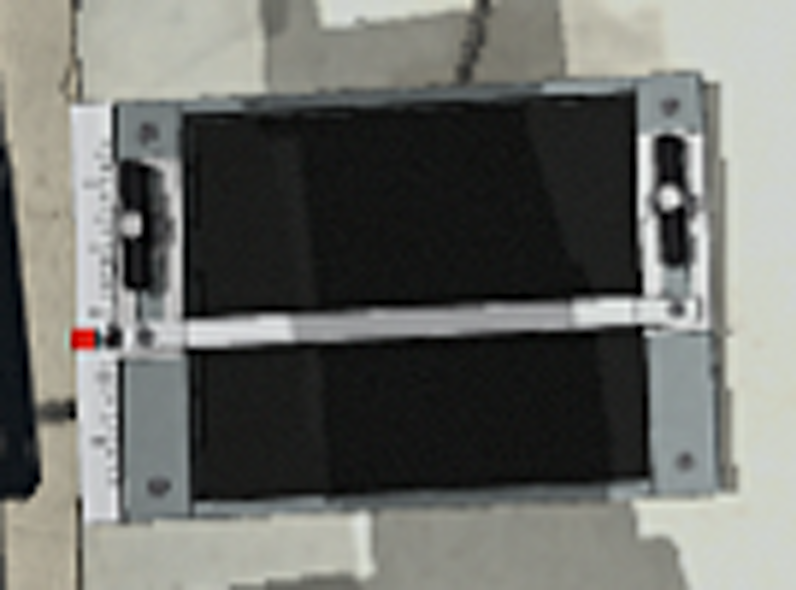

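Both handles lie along the rails and the pointer is still on the mark. One long spacer has been knocked against a short one, so I'll look at that spot.

```bash
python3 -c "
import cv2
im=cv2.imread('pics/t4.png')
cv2.imwrite('pics/sp.png',cv2.resize(im[170:260,300:420],None,fx=6.5,fy=6.5,interpolation=cv2.INTER_CUBIC))"
```

```text
(no output)
```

View pics/sp.png

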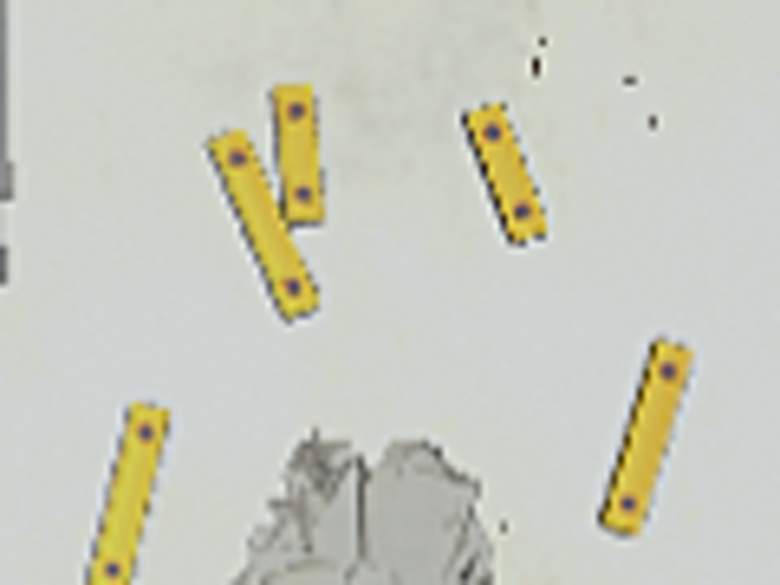

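Picture: three free spacers, plus a long and a short touching at crop (290,210). I'll start with the free ones, taking the near-left long first.

```bash
python3 -c "
from h import *
plan((545.2,-143.5,120,-105.6),(545.2,-143.5,3,-105.6))"
```

```text
t 23.1 tcp [791.9 206.7 255.4] ang -93.3 q6 1.75 gap 0.602 gf 0.0 f [ 0.1  0.4 -0.7]
-225.9 363.6 136.2 12.3
-225.6 363.6 253.2 12.3
```

step_arm(
  targets="-226 363.6 0 12; -226 363.6 0 12; -226 363.6 0 12; -226 363.6 0 12; -226 363.6 0 12; -226 363.6 0 12; -226 363.6 40 12; -226 363.6 90 12; -226 363.6 140 12; -226 363.6 180 12; -226 363.6 200 12; -226 363.6 200 12",
  gripper=0.6,
)

```text
t: 24.3
tcp_pos: [0.541, -0.1414, 0.0524]
tool_rot: [0.991, -0.133, -0.006, -0.002]
force: [-0.2, 0.8, 0.0]
finger_gap: 0.397
gripper_force: 0.0
```

```bash
python3 -c "
from h import *
plan((545.2,-143.5,3,-105.6))
im=snap('top')
for s in spacers('top',im): print(s)"
```

```text
t 24.3 tcp [ 541.  -141.4   52.4] ang -105.3 q6 1.38 gap 0.397 gf 0.0 f [-0.2  0.8  0. ]
5.3 1.1 49.4 0.3
([652.5, -200.7], (650.0, -197.7), np.float64(179.4), 82.2, 35.8, [342.4, 199.5])
([658.5, -283.0], (658.5, -283.1), np.float64(18.4), 47.6, 12.9, [377.5, 196.2])
([562.1, -328.9], (562.4, -329.0), np.float64(160.6), 68.7, 12.4, [398.9, 236.9])
```

step_arm(
  targets="0 0 25 0; 0 0 42 0; 0 0 52 0; 0 0 52 0; 0 0 52 0; 0 0 52 0",
)

```text
t: 24.95
tcp_pos: [0.5479, -0.1436, 0.0064]
tool_rot: [0.991, -0.132, 0.001, 0.0]
force: [-0.3, -0.1, 0.2]
finger_gap: 0.4
gripper_force: 0.0
```

step_arm(
  targets="0 0 0 0; 0 0 0 0; 0 0 0 0; 0 0 0 0; 0 0 0 0; 0 0 0 0",
  gripper=1,
  squeeze=60,
)

```text
t: 25.55
tcp_pos: [0.5474, -0.1437, 0.0059]
tool_rot: [0.991, -0.133, 0.001, 0.0]
force: [0.1, 0.6, 5.3]
finger_gap: 0.121
gripper_force: 58.7
```

step_arm(
  targets="0 0 -10 0; 0 0 -40 0; 0 0 -80 0; 0 0 -110 0; 0 0 -110 0; 0 0 -110 0",
)

```text
t: 26.15
tcp_pos: [0.547, -0.1436, 0.1159]
tool_rot: [0.991, -0.133, 0.001, 0.0]
force: [-0.4, -0.5, -0.8]
finger_gap: 0.119
gripper_force: 58.7
```

```bash
python3 -c "
from h import *
plan((602,66,110,-88.4),(602,66,25,-88.4))"
```

```text
t 26.1 tcp [ 547.  -143.6  115.9] ang -105.3 q6 1.38 gap 0.119 gf 58.7 f [-0.4 -0.5 -0.8]
-2.1 -216.7 5.8 -16.9
-2.2 -216.7 90.8 -16.9
```

```bash
python3 -c "
from h import *
im=snap('side','s5')
cv2.imwrite('pics/s5c.png',cv2.resize(im[150:300,170:330,::-1],None,fx=5,fy=4,interpolation=cv2.INTER_CUBIC)[:600,:800])"
```

```text
(no output)
```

View pics/s5c.png

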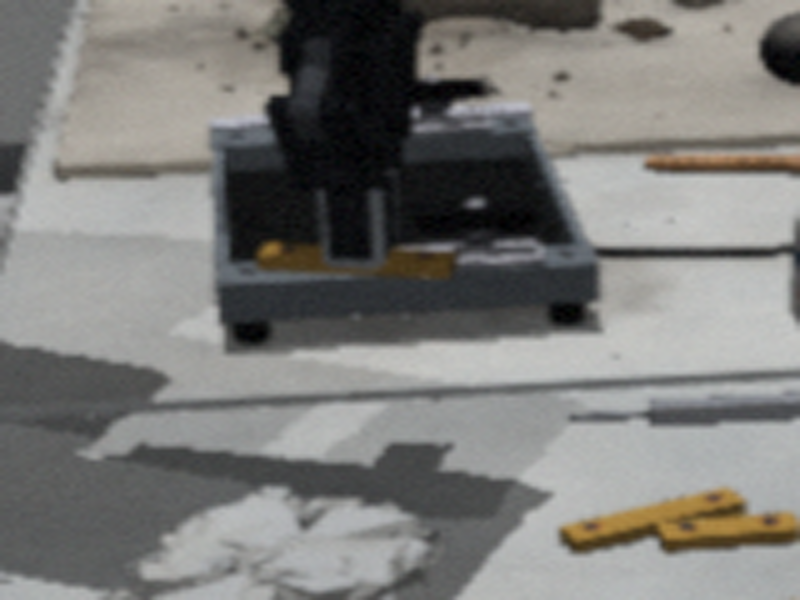

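The long spacer is held level and about centred, finger at (353,225). Now to the far row.

step_arm(
  targets="-2 -216 0 -17; -2 -216 0 -17; -2 -216 0 -17; -2 -216 0 -17; -1.5 -217 0 -17; -1.5 -217 0 -17; -1.5 -217 30 -17; -1.5 -217 60 -17; -1.5 -217 75 -17; -1.5 -217 75 -17; -1.5 -217 75 -17",
)

```text
t: 27.3
tcp_pos: [0.6025, 0.0653, 0.0397]
tool_rot: [1.0, 0.015, -0.0, 0.0]
force: [0.7, -0.0, -0.2]
finger_gap: 0.125
gripper_force: 58.7
```

```bash
python3 -c "
from h import *
plan((603,66,28.5,-88.4))"
```

```text
t 27.3 tcp [602.5  65.3  39.7] ang -88.3 q6 1.47 gap 0.125 gf 58.7 f [ 0.7 -0.  -0.2]
0.5 -0.7 11.2 0.1
```

step_arm(
  targets="0 0 6 0; 0 0 11 0; 0 0 11.5 0; 0 0 11.5 0; 0 0 11.5 0",
)

```text
t: 27.8
tcp_pos: [0.6026, 0.0664, 0.0286]
tool_rot: [1.0, 0.015, 0.0, 0.0]
force: [0.4, -0.2, -0.6]
finger_gap: 0.125
gripper_force: 58.7
```

step_arm(
  targets="0 0 0 0; 0 0 0 0; 0 0 0 0; 0 0 -20 0; 0 0 -60 0; 0 0 -90 0; 0 0 -90 0",
  gripper=0.6,
)

```text
t: 28.5
tcp_pos: [0.6058, 0.0662, 0.1229]
tool_rot: [1.0, 0.015, 0.005, 0.0]
force: [-0.7, 0.7, -0.3]
finger_gap: 0.396
gripper_force: 0.0
```

```bash
python3 -c "
from h import *
plan((659.5,-283,110,-71.6),(659.5,-283,3,-71.6))"
```

```text
t 28.5 tcp [605.8  66.2 122.9] ang -88.2 q6 1.47 gap 0.396 gf 0.0 f [-0.7  0.7 -0.3]
42.8 350.6 13.7 -16.6
41.8 350.5 120.7 -16.6
```

step_arm(
  targets="45 350.6 0 -16.6; 45 350.6 0 -16.6; 45 350.6 0 -16.6; 45 350.6 0 -16.6; 45 350.6 0 -16.6; 45 350.6 0 -16.6; 45 350.6 0 -16.6; 45 350.6 30 -16.6; 45 350.6 70 -16.6; 45 350.6 80 -16.6; 45 350.6 80 -16.6; 45 350.6 80 -16.6",
)

```text
t: 29.7
tcp_pos: [0.6588, -0.2825, 0.039]
tool_rot: [0.987, 0.16, 0.0, 0.0]
force: [0.1, 0.3, 0.5]
finger_gap: 0.399
gripper_force: 0.0
```

```bash
python3 -c "
from h import *
plan((659.7,-283,3,-71.6))
print([s[:3] for s in spacers()])"
```

```text
t 29.7 tcp [ 658.8 -282.5   39. ] ang -71.6 q6 0.69 gap 0.399 gf 0.0 f [0.1 0.3 0.5]
0.7 0.8 36.0 -0.0
[([652.5, -200.6], (649.7, -198.1), np.float64(179.8)), ([601.1, 68.2], (601.1, 68.3), np.float64(2.3))]
```

step_arm(
  targets="0 0 20 0; 0 0 32 0; 0 0 35.5 0; 0 0 35.5 0; 0 0 35.5 0",
)

```text
t: 30.25
tcp_pos: [0.6587, -0.283, 0.0036]
tool_rot: [0.987, 0.16, 0.001, 0.0]
force: [0.2, -0.5, -0.5]
finger_gap: 0.397
gripper_force: 0.0
```

step_arm(
  targets="0 0 0 0; 0 0 0 0; 0 0 0 0; 0 0 0 0; 0 0 0 0; 0 0 0 0",
  gripper=1,
)

```text
t: 30.85
tcp_pos: [0.6587, -0.2832, 0.0039]
tool_rot: [0.987, 0.159, 0.001, 0.001]
force: [-0.8, 0.3, 5.3]
finger_gap: 0.133
gripper_force: 59.1
```

step_arm(
  targets="0 0 -10 0; 0 0 -40 0; 0 0 -80 0; 0 0 -110 0; 0 0 -110 0; 0 0 -110 0; 0 0 -110 0",
)

```text
t: 31.55
tcp_pos: [0.6568, -0.282, 0.1111]
tool_rot: [0.987, 0.159, -0.001, -0.001]
force: [-0.2, 0.1, -0.9]
finger_gap: 0.137
gripper_force: 58.6
```

```bash
python3 -c "
from h import *
plan((521.5,76,110,-88.4),(521.5,76,25,-88.4))"
```

```text
t 31.6 tcp [ 656.8 -282.   111.1] ang -71.7 q6 0.69 gap 0.137 gf 58.6 f [-0.2  0.1 -0.9]
-15.8 -382.4 2.2 16.7
-15.6 -382.1 87.2 16.7
```

step_arm(
  targets="-18 -384 0 16.7; -18 -384 0 16.7; -18 -384 0 16.7; -18 -384 0 16.7; -18 -384 0 16.7; -18 -384 0 16.7; -18 -384 0 16.7; -18 -384 0 16.7; -18 -384 40 16.7; -18 -384 75 16.7; -18 -384 75 16.7; -18 -384 75 16.7",
)

```text
t: 32.75
tcp_pos: [0.519, 0.076, 0.0367]
tool_rot: [1.0, 0.014, -0.002, -0.0]
force: [-0.1, -0.5, -0.6]
finger_gap: 0.132
gripper_force: 58.9
```

```bash
python3 -c "
from h import *
plan((521,76,26.5,-88.4))
print([s[:3] for s in spacers()])"
```

```text
t 32.8 tcp [519.   76.   36.7] ang -88.4 q6 1.47 gap 0.132 gf 58.9 f [-0.1 -0.5 -0.6]
2.1 0.1 10.2 0.0
[([652.5, -200.7], (650.0, -197.7), np.float64(179.4)), ([607.1, 68.6], (606.0, 68.6), np.float64(1.0)), ([562.0, -329.1], (562.0, -329.1), np.float64(160.5))]
```

step_arm(
  targets="0.7 0 6 0; 0.7 0 11 0; 0.7 0 11 0; 0.7 0 11 0",
)

```text
t: 33.2
tcp_pos: [0.521, 0.0759, 0.0272]
tool_rot: [1.0, 0.014, 0.0, 0.0]
force: [-0.8, -1.2, 0.2]
finger_gap: 0.132
gripper_force: 58.9
```

```bash
python3 -c "
from h import *
plan((521,76,26.5,-88.4))"
```

```text
t 33.2 tcp [521.   75.9  27.2] ang -88.4 q6 1.47 gap 0.132 gf 58.9 f [-0.8 -1.2  0.2]
0.0 -0.1 0.7 0.0
```

step_arm(
  targets="0 0 0.8 0; 0 0 0.8 0",
)

```text
t: 33.4
tcp_pos: [0.521, 0.0761, 0.0262]
tool_rot: [1.0, 0.014, 0.0, 0.0]
force: [-0.5, -0.3, -0.0]
finger_gap: 0.134
gripper_force: 58.9
```

step_arm(
  targets="0 0 0.8 0; 0 0 0.8 0; 0 0 0.8 0; 0 0 -20 0; 0 0 -60 0; 0 0 -90 0; 0 0 -90 0; 0 0 -90 0; 0 0 -90 0",
  gripper=0.6,
)

```text
t: 34.3
tcp_pos: [0.5199, 0.0761, 0.1151]
tool_rot: [1.0, 0.014, -0.001, -0.0]
force: [-0.4, -0.1, 0.4]
finger_gap: 0.399
gripper_force: 0.0
```

```bash
python3 -c "
from h import *
plan((563,-329,110,-109.5),(563,-329,3,-109.5))"
```

```text
t 34.3 tcp [519.9  76.1 115.1] ang -88.4 q6 1.47 gap 0.399 gf 0.0 f [-0.4 -0.1  0.4]
31.5 406.2 5.0 21.1
31.7 406.2 112.0 21.1
```

step_arm(
  targets="31 406 0 21; 31 406 0 21; 31 406 0 21; 31 406 0 21; 31 406 0 21; 31 406 0 21; 31 406 0 21; 31 406 0 21; 31 406 0 21; 31 406 40 21; 31 406 75 21; 31 406 75 21",
)

```text
t: 35.5
tcp_pos: [0.5589, -0.3251, 0.0343]
tool_rot: [0.986, -0.168, -0.006, -0.004]
force: [0.0, 0.4, 0.4]
finger_gap: 0.402
gripper_force: 0.0
```

step_arm(
  targets="0 0 0 0; 0 0 0 0",
)

```text
t: 35.7
tcp_pos: [0.5645, -0.3291, 0.0422]
tool_rot: [0.986, -0.168, 0.001, 0.001]
force: [-0.3, -1.2, 0.7]
finger_gap: 0.397
gripper_force: 0.0
```

```bash
python3 -c "
from h import *
plan((563,-329,3,-109.5))
print([s[:4] for s in spacers()])"
```

```text
t 35.7 tcp [ 564.5 -329.1   42.2] ang -109.3 q6 1.21 gap 0.397 gf 0.0 f [-0.3 -1.2  0.7]
-1.5 0.3 39.2 0.2
[([652.5, -200.7], (650.0, -197.7), np.float64(179.4), 82.2), ([601.1, 68.2], (601.1, 68.4), np.float64(2.0), 70.5), ([521.7, 78.3], (521.6, 78.4), np.float64(3.3), 49.3)]
```

step_arm(
  targets="-1 0 20 0; -1 0 34 0; -1 0 37.5 0; -1 0 37.5 0; -1 0 37.5 0",
)

```text
t: 36.25
tcp_pos: [0.563, -0.3288, 0.0041]
tool_rot: [0.986, -0.168, 0.0, 0.0]
force: [0.2, -0.7, 0.4]
finger_gap: 0.406
gripper_force: 0.0
```

step_arm(
  targets="0 0 0 0; 0 0 0 0; 0 0 0 0; 0 0 0 0; 0 0 0 0; 0 0 0 0",
  gripper=1,
)

```text
t: 36.85
tcp_pos: [0.5631, -0.3289, 0.0045]
tool_rot: [0.986, -0.168, 0.001, 0.0]
force: [0.1, -0.4, 6.2]
finger_gap: 0.135
gripper_force: 58.9
```

step_arm(
  targets="0 0 -10 0; 0 0 -40 0; 0 0 -80 0; 0 0 -110 0; 0 0 -110 0; 0 0 -110 0; 0 0 -110 0; 0 0 -110 0",
)

```text
t: 37.65
tcp_pos: [0.5615, -0.3277, 0.1117]
tool_rot: [0.986, -0.168, -0.002, -0.001]
force: [0.7, 0.0, -0.3]
finger_gap: 0.133
gripper_force: 58.7
```

```bash
python3 -c "
from h import *
plan((600.5,116,110,-88.4),(600.5,116,28,-88.4))"
```

```text
t 37.6 tcp [ 561.5 -327.7  111.7] ang -109.4 q6 1.21 gap 0.133 gf 58.7 f [ 0.7  0.  -0.3]
-110.3 -431.5 2.6 -21.0
-110.0 -431.4 84.6 -21.0
```

step_arm(
  targets="-112 -432 0 -21; -112 -432 0 -21; -112 -432 0 -21; -112 -432 0 -21; -112 -432 0 -21; -112 -432 0 -21; -112 -432 0 -21; -112 -432 0 -21; -112 -432 0 -21; -112 -432 0 -21; -112 -432 40 -21; -112 -432 70 -21",
)

```text
t: 38.85
tcp_pos: [0.5996, 0.1163, 0.0419]
tool_rot: [1.0, 0.015, -0.0, 0.0]
force: [0.5, 0.2, -0.6]
finger_gap: 0.133
gripper_force: 58.8
```

step_arm(
  targets="0 0 3 0; 0 0 3 0; 0 0 3 0",
)

```text
t: 39.15
tcp_pos: [0.601, 0.1156, 0.0414]
tool_rot: [1.0, 0.014, 0.001, 0.0]
force: [0.5, -0.1, -0.5]
finger_gap: 0.132
gripper_force: 58.8
```

```bash
python3 -c "
from h import *
plan((600.5,116,26.5,-88.4))
print([s[:4] for s in spacers()])"
```

```text
t 39.1 tcp [601.  115.6  41.4] ang -88.4 q6 1.55 gap 0.132 gf 58.8 f [ 0.5 -0.1 -0.5]
-0.5 -0.4 14.9 0.0
[([652.5, -200.7], (650.0, -197.7), np.float64(179.4), 82.2), ([580.7, 67.7], (581.3, 67.0), np.float64(1.3), 30.2), ([521.2, 78.5], (521.6, 78.2), np.float64(2.4), 48.9)]
```

step_arm(
  targets="-0.3 0 7 0; -0.3 0 13 0; -0.3 0 14.5 0; -0.3 0 14.5 0; -0.3 0 14.5 0",
)

```text
t: 39.7
tcp_pos: [0.5997, 0.116, 0.0265]
tool_rot: [1.0, 0.014, 0.0, 0.0]
force: [-0.6, -1.0, 5.5]
finger_gap: 0.129
gripper_force: 59.4
```

step_arm(
  targets="0 0 0 0; 0 0 0 0; 0 0 0 0; 0 0 -20 0; 0 0 -60 0; 0 0 -90 0; 0 0 -90 0; 0 0 -90 0; 0 0 -90 0",
  gripper=0.6,
)

```text
t: 40.6
tcp_pos: [0.5986, 0.1161, 0.1147]
tool_rot: [1.0, 0.014, -0.001, -0.0]
force: [-0.0, 0.4, 0.0]
finger_gap: 0.404
gripper_force: 0.0
```

```bash
python3 -c "
from h import *
plan()
f=lambda u,v:(at('top',(300+(u+.5)/6.5-.5,170+(v+.5)/6.5-.5),.008)[:2]*1000).round(1)
for n,u,v in (('Lhole far',238,158),('Lhole near',293,287),('Lend far',228,135),('Lend near',301,312),('S far hole',297,111),('S near hole',304,194),('S far',293,88),('S near',307,220)): print(n,f(u,v))"
```

```text
t 40.6 tcp [598.6 116.1 114.7] ang -88.3 q6 1.55 gap 0.404 gf 0.0 f [-0.   0.4  0. ]
Lhole far [ 666.  -186.5]
Lhole near [ 619.  -204.6]
Lend far [ 674.4 -183.2]
Lend near [ 610.  -207.2]
S far hole [ 682.6 -208.4]
S near hole [ 652.4 -209.8]
S far [ 691.  -207.3]
S near [ 643.  -210.5]
```

Now the touching pair. I'll grip the long one near its near end, which is clear of the short one, and draw it aside.

```bash
python3 -c "
from h import *
plan((617.5,-205.3,110,-69),(617.5,-205.3,3,-69))
print([s[:4] for s in spacers()])"
```

```text
t 40.6 tcp [598.6 116.1 114.7] ang -88.3 q6 1.55 gap 0.404 gf 0.0 f [-0.   0.4  0. ]
9.6 321.8 4.7 -19.3
9.9 321.9 111.7 -19.3
[([652.5, -200.7], (650.0, -197.7), np.float64(179.4), 82.2), ([591.1, 67.4], (599.9, 66.8), np.float64(178.1), 67.5), ([522.2, 78.5], (521.6, 78.5), np.float64(2.2), 49.0)]
```

step_arm(
  targets="9 322 0 -19.3; 9 322 0 -19.3; 9 322 0 -19.3; 9 322 0 -19.3; 9 322 0 -19.3; 9 322 0 -19.3; 9 322 0 -19.3; 9 322 30 -19.3; 9 322 75 -19.3; 9 322 75 -19.3; 9 322 75 -19.3; 9 322 75 -19.3",
  gripper=0.68,
)

```text
t: 41.85
tcp_pos: [0.6192, -0.2057, 0.0426]
tool_rot: [0.983, 0.182, 0.001, 0.001]
force: [1.3, -0.2, 0.4]
finger_gap: 0.32
gripper_force: 0.0
```

```bash
python3 -c "
from h import *
plan((617.5,-205.3,3,-69))
print([s[:4] for s in spacers()])"
```

```text
t 41.9 tcp [ 619.2 -205.7   42.6] ang -69.0 q6 0.71 gap 0.320 gf 0.0 f [ 1.3 -0.2  0.4]
-1.5 -1.1 39.6 -0.0
[([600.8, 119.0], (601.2, 119.1), np.float64(1.7), 72.2), ([612.5, 68.6], (611.6, 69.0), np.float64(1.7), 49.1)]
```

step_arm(
  targets="-1.5 -0.8 20 0; -1.5 -0.8 34 0; -1.5 -0.8 38.5 0; -1.5 -0.8 38.5 0; -1.5 -0.8 38.5 0",
)

```text
t: 42.4
tcp_pos: [0.6169, -0.2054, 0.0032]
tool_rot: [0.983, 0.182, 0.0, 0.0]
force: [0.4, -0.3, -0.1]
finger_gap: 0.321
gripper_force: 0.0
```

step_arm(
  targets="0 0 0 0; 0 0 0 0; 0 0 0 0; 0 0 0 0; 0 0 0 0",
  gripper=1,
)

```text
t: 42.9
tcp_pos: [0.617, -0.2056, 0.0035]
tool_rot: [0.983, 0.182, 0.001, 0.001]
force: [0.8, -0.2, 6.0]
finger_gap: 0.132
gripper_force: 58.9
```

step_arm(
  targets="-5 -5 -1 0; -8 -12 -2 0; -10 -20 -2 0; -10 -28 -2 0; -10 -36 -2 0; -10 -40 -2 0; -10 -40 0 0; -10 -40 0 0",
)

```text
t: 43.7
tcp_pos: [0.5923, -0.1703, 0.0035]
tool_rot: [0.983, 0.182, -0.0, -0.001]
force: [-1.4, 2.4, 7.0]
finger_gap: 0.133
gripper_force: 59.5
```

step_arm(
  targets="0 0 0 0; 0 0 0 0; 0 0 0 0; 0 0 -40 0; 0 0 -90 0; -50 -50 -130 0; -100 -100 -150 0; -120 -150 -150 0; -120 -150 -150 0; -120 -150 -150 0",
  gripper=0.6,
)

```text
t: 44.7
tcp_pos: [0.4195, -0.0699, 0.1526]
tool_rot: [0.983, 0.182, -0.004, -0.003]
force: [-0.3, -0.3, 0.2]
finger_gap: 0.399
gripper_force: 0.0
```

```bash
python3 -c "
from h import *
plan()
for s in spacers(): print(s)"
```

```text
t 44.7 tcp [419.5 -69.9 152.6] ang -69.0 q6 0.77 gap 0.399 gf 0.0 f [-0.3 -0.3  0.2]
([667.8, -208.3], (667.6, -208.4), np.float64(2.8), 47.9, 13.0, [345.5, 192.9])
([618.2, -159.8], (618.0, -159.8), np.float64(20.8), 68.2, 12.7, [325.4, 214.5])
([600.7, 119.1], (601.0, 119.1), np.float64(1.9), 71.8, 15.0, [205.5, 224.6])
([601.3, 68.3], (601.1, 68.3), np.float64(1.7), 70.4, 15.2, [227.4, 223.9])
([521.8, 78.5], (521.6, 78.5), np.float64(2.6), 48.9, 14.9, [223.3, 258.4])
```

```bash
python3 -c "
from h import *
plan((619,-159.8,110,-69.2))"
```

```text
t 44.8 tcp [422.9 -71.8 152.9] ang -69.0 q6 0.77 gap 0.402 gf 0.0 f [0.5 0.8 0.3]
151.6 152.6 42.0 0.2
```

step_arm(
  targets="151 152 0 0; 151 152 0 0; 151 152 0 0; 151 152 0 0; 151 152 20 0; 151 152 60 0; 151 152 100 0; 151 152 115 0; 151 152 115 0; 151 152 115 0",
)

```text
t: 45.75
tcp_pos: [0.6236, -0.163, 0.0383]
tool_rot: [0.983, 0.182, 0.001, 0.001]
force: [0.2, -1.0, -0.4]
finger_gap: 0.401
gripper_force: 0.0
```

```bash
python3 -c "
from h import *
plan((619,-159.8,3,-69.2))"
```

```text
t 45.8 tcp [ 623.6 -163.    38.3] ang -69.1 q6 0.78 gap 0.401 gf 0.0 f [ 0.2 -1.  -0.4]
-3.2 -4.7 35.2 0.1
```

step_arm(
  targets="-2.5 -4 10 0; -2.5 -4 25 0; -2.5 -4 33 0; -2.5 -4 34.5 0; -2.5 -4 34.5 0",
)

```text
t: 46.25
tcp_pos: [0.6184, -0.1593, 0.0025]
tool_rot: [0.983, 0.182, -0.0, -0.0]
force: [0.1, 0.2, -0.4]
finger_gap: 0.402
gripper_force: 0.0
```

```bash
python3 -c "
from h import *
plan((619,-159.8,3,-69.2))"
```

```text
t 46.2 tcp [ 618.4 -159.3    2.5] ang -69.0 q6 0.78 gap 0.402 gf 0.0 f [ 0.1  0.2 -0.4]
0.4 0.7 -0.5 0.2
```

step_arm(
  targets="0 0 -0.5 0; 0 0 -0.5 0; 0 0 -0.5 0; 0 0 -0.5 0; 0 0 -0.5 0; 0 0 -0.5 0",
  gripper=1,
)

```text
t: 46.85
tcp_pos: [0.6191, -0.1596, 0.0042]
tool_rot: [0.983, 0.182, 0.001, 0.0]
force: [-0.1, -0.1, 5.1]
finger_gap: 0.132
gripper_force: 59.2
```

step_arm(
  targets="0 0 -10 0; 0 0 -40 0; 0 0 -80 0; 0 0 -110 0; 0 0 -110 0; 0 0 -110 0; 0 0 -110 0; 0 0 -110 0; 0 0 -110 0",
)

```text
t: 47.75
tcp_pos: [0.6177, -0.1591, 0.112]
tool_rot: [0.983, 0.182, -0.001, -0.001]
force: [-0.4, -0.3, -0.9]
finger_gap: 0.135
gripper_force: 58.7
```

```bash
python3 -c "
from h import *
plan((598.8,166,110,-88.4),(598.8,166,26,-88.4))"
```

```text
t 47.8 tcp [ 617.7 -159.1  112. ] ang -69.1 q6 0.78 gap 0.135 gf 58.7 f [-0.4 -0.3 -0.9]
98.5 -310.4 2.5 19.3
98.7 -310.2 86.5 19.3
```

step_arm(
  targets="97.5 -311 0 19.3; 97.5 -311 0 19.3; 97.5 -311 0 19.3; 97.5 -311 0 19.3; 97.5 -311 0 19.3; 97.5 -311 0 19.3; 97.5 -311 0 19.3; 97.5 -311 30 19.3; 97.5 -311 70 19.3; 97.5 -311 73 19.3; 97.5 -311 73 19.3; 97.5 -311 73 19.3",
)

```text
t: 48.95
tcp_pos: [0.5996, 0.1657, 0.0417]
tool_rot: [1.0, 0.014, 0.001, -0.0]
force: [-0.0, -0.6, -0.6]
finger_gap: 0.13
gripper_force: 58.8
```

```bash
python3 -c "
from h import *
plan((598.9,166,26.5,-88.4))"
```

```text
t 49.0 tcp [599.6 165.7  41.7] ang -88.4 q6 1.63 gap 0.130 gf 58.8 f [-0.  -0.6 -0.6]
-0.7 -0.4 15.2 0.0
```

step_arm(
  targets="-0.5 -0.3 8 0; -0.5 -0.3 13 0; -0.5 -0.3 15 0; -0.5 -0.3 15 0; -0.5 -0.3 15 0",
)

```text
t: 49.45
tcp_pos: [0.598, 0.166, 0.0262]
tool_rot: [1.0, 0.014, 0.0, 0.0]
force: [-1.0, -1.7, 3.2]
finger_gap: 0.13
gripper_force: 59.3
```

step_arm(
  targets="0 0 0 0; 0 0 0 0; 0 0 0 0; 0 0 -20 0; 0 0 -60 0; 0 0 -90 0; 0 0 -90 0; 0 0 -90 0; 0 0 -90 0; 0 0 -90 0",
  gripper=0.6,
)

```text
t: 50.45
tcp_pos: [0.5968, 0.166, 0.1138]
tool_rot: [1.0, 0.014, -0.002, 0.0]
force: [0.1, 0.3, -0.3]
finger_gap: 0.402
gripper_force: 0.0
```

```bash
python3 -c "
from h import *
plan((668.6,-208.4,110,-87.2))"
```

```text
t 50.5 tcp [596.8 166.  113.8] ang -88.4 q6 1.63 gap 0.402 gf 0.0 f [ 0.1  0.3 -0.3]
61.1 376.3 3.7 -1.2
```

step_arm(
  targets="60.5 376 0 -1; 60.5 376 0 -1; 60.5 376 0 -1; 60.5 376 0 -1; 60.5 376 0 -1; 60.5 376 0 -1; 60.5 376 0 -1; 60.5 376 0 -1; 60.5 376 40 -1; 60.5 376 75 -1; 60.5 376 75 -1; 60.5 376 75 -1",
)

```text
t: 51.65
tcp_pos: [0.6683, -0.2074, 0.039]
tool_rot: [1.0, 0.023, -0.002, -0.001]
force: [1.2, 0.5, -0.3]
finger_gap: 0.402
gripper_force: 0.0
```

step_arm(
  targets="0 0 0 0; 0 0 0 0; 0 0 0 0",
)

```text
t: 51.95
tcp_pos: [0.6704, -0.2081, 0.0425]
tool_rot: [1.0, 0.023, 0.001, 0.001]
force: [-0.3, 0.6, -0.1]
finger_gap: 0.399
gripper_force: 0.0
```

```bash
python3 -c "
from h import *
plan((668.6,-208.4,3,-87.2))
for s in spacers(): print(s)"
```

```text
t 52.0 tcp [ 670.4 -208.1   42.5] ang -87.3 q6 1.06 gap 0.399 gf 0.0 f [-0.3  0.6 -0.1]
-1.9 0.1 39.5 -0.1
([616.9, 120.0], (613.9, 120.2), np.float64(176.4), 46.6, 14.0, [205.1, 217.7])
([626.0, 68.6], (625.6, 68.8), np.float64(11.8), 21.2, 14.0, [227.1, 213.3])
([598.4, 170.0], (598.6, 169.9), np.float64(2.7), 70.7, 15.5, [183.7, 226.1])
```

step_arm(
  targets="-1.7 0 20 0; -1.7 0 34 0; -1.7 0 38.5 0; -1.7 0 38.5 0; -1.7 0 38.5 0",
)

```text
t: 52.5
tcp_pos: [0.6679, -0.2081, 0.0023]
tool_rot: [1.0, 0.023, 0.0, 0.0]
force: [0.6, -0.3, 0.5]
finger_gap: 0.402
gripper_force: 0.0
```

step_arm(
  targets="0 0 0 0; 0 0 0 0; 0 0 0 0; 0 0 0 0; 0 0 0 0; 0 0 0 0",
  gripper=1,
)

```text
t: 53.1
tcp_pos: [0.6682, -0.2083, 0.003]
tool_rot: [1.0, 0.023, 0.001, 0.0]
force: [-0.2, -0.5, 4.8]
finger_gap: 0.133
gripper_force: 59.2
```

step_arm(
  targets="0 0 -10 0; 0 0 -40 0; 0 0 -80 0; 0 0 -110 0; 0 0 -110 0; 0 0 -110 0; 0 0 -110 0; 0 0 -110 0; 0 0 -110 0",
)

```text
t: 54.0
tcp_pos: [0.6666, -0.2076, 0.1103]
tool_rot: [1.0, 0.023, -0.001, -0.001]
force: [-0.5, 0.6, -1.1]
finger_gap: 0.134
gripper_force: 58.6
```

```bash
python3 -c "
from h import *
plan((520.3,128,110,-88.4))"
```

```text
t 54.0 tcp [ 666.6 -207.6  110.3] ang -87.4 q6 1.06 gap 0.134 gf 58.6 f [-0.5  0.6 -1.1]
-130.7 -342.0 1.2 1.0
```

step_arm(
  targets="-132 -342.5 0 1; -132 -342.5 0 1; -132 -342.5 0 1; -132 -342.5 0 1; -132 -342.5 0 1; -132 -342.5 0 1; -132 -342.5 0 1; -132 -342.5 0 1; -132 -342.5 40 1; -132 -342.5 72 1; -132 -342.5 72 1; -132 -342.5 72 1",
)

```text
t: 55.2
tcp_pos: [0.5199, 0.1277, 0.0396]
tool_rot: [1.0, 0.014, -0.001, 0.0]
force: [0.9, -0.2, -0.7]
finger_gap: 0.135
gripper_force: 58.7
```

step_arm(
  targets="0 0 0 0; 0 0 0 0",
)

```text
t: 55.4
tcp_pos: [0.5212, 0.1277, 0.0415]
tool_rot: [1.0, 0.014, 0.002, -0.0]
force: [-0.2, -0.2, 0.6]
finger_gap: 0.133
gripper_force: 58.7
```

```bash
python3 -c "
from h import *
plan((520.3,128,25.7,-88.4))"
```

```text
t 55.4 tcp [521.2 127.7  41.5] ang -88.4 q6 1.57 gap 0.133 gf 58.7 f [-0.2 -0.2  0.6]
-1.0 -0.3 15.8 0.0
```

step_arm(
  targets="-0.7 0 8 0; -0.7 0 13 0; -0.7 0 15.5 0; -0.7 0 15.5 0; -0.7 0 15.5 0",
)

```text
t: 55.9
tcp_pos: [0.5189, 0.1279, 0.025]
tool_rot: [1.0, 0.014, -0.0, 0.0]
force: [-0.9, -0.3, 5.2]
finger_gap: 0.134
gripper_force: 59.4
```

step_arm(
  targets="0 0 0 0; 0 0 0 0; 0 0 0 0; 0 0 -20 0; 0 0 -60 0; 0 0 -100 0; -40 40 -140 0; -80 80 -180 0; -100 130 -220 0; -100 180 -220 0; -100 180 -220 0",
  gripper=0.6,
)

```text
t: 57.0
tcp_pos: [0.4236, -0.056, 0.2458]
tool_rot: [1.0, 0.015, 0.001, 0.0]
force: [0.9, -0.8, 0.2]
finger_gap: 0.397
gripper_force: 0.0
```

```bash
python3 -c "
from h import *
plan()
im=np.mean([snap('top').astype(float) for _ in range(3)],0).astype(np.uint8)
for s in spacers('top',im): print(s)
snap('side','sF')
print(im.mean(2)[242:252,145:157].round().astype(int))
im=im[:,:,::-1]
cv2.imwrite('pics/tF.png',cv2.resize(im[140:300,135:420],None,fx=2.8,fy=2.8,interpolation=cv2.INTER_CUBIC))"
```

```text
t 57.0 tcp [423.6 -56.  245.8] ang -88.3 q6 1.15 gap 0.397 gf 0.0 f [ 0.9 -0.8  0.2]
([601.0, 68.2], (601.0, 68.3), np.float64(1.6), 70.1, 15.2, [227.4, 224.0])
([597.5, 169.8], (598.6, 169.8), np.float64(2.1), 70.6, 15.0, [183.8, 226.5])
([600.3, 119.1], (600.1, 119.1), np.float64(1.9), 70.0, 15.0, [205.5, 224.8])
([518.4, 130.9], (519.1, 130.9), np.float64(2.5), 51.3, 14.5, [200.7, 260.3])
([521.8, 78.5], (521.6, 78.5), np.float64(2.6), 48.9, 14.9, [223.3, 258.4])
[[138 139 133 192 184 144 149 168 166 143 179 182]
 [142 138 132 192 185 139 143 165 164 139 181 182]
 [141 144 135 197 194 194 194 193 152 122 184 178]
 [139 146 122 161 160 159 157 198  99  73 144 186]
 [143 149  78  72  76  81  74 167  81  20  65 202]
 [142 151  61  79  85  89  44  85  26  20  69 204]
 [143 149  52  80  83  86  63 114  40  37  82 199]
 [142 147 104 164 161 158 147 177 147 148 151 191]
 [140 145 128 197 192 190 190 194 195 175 132 144]
 [138 143 129 191 185 185 184 162 167 140  19 106]]
```

View pics/tF.png

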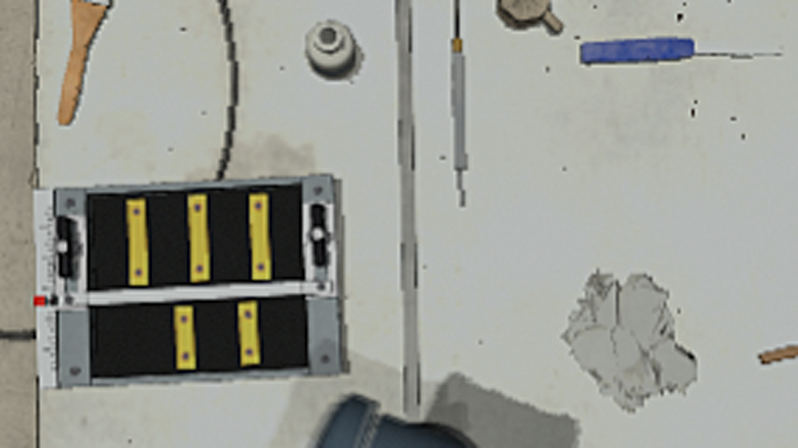

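The picture shows three longs at (137,240), (199,238) and (260,236) in the far row and two shorts at (184,337) and (249,332) in the near row. The handles lie along the rails, the pointer is on the mark, and the bystanders haven't moved.

```bash
python3 -c "
from station import manip
print(manip.sign_off())"
```

```text
the job is handed in; nothing more can be done
None
```

The job is handed in: the divider's pointer is on the red mark to within about 0.5 mm as measured from the top camera, both clamps are turned to their stops, all five spacers found on the bench (three long in the far row, two short in the near row) lie flat across their rows, and I saw no movement of the vertebra, glue bottle, brush or scraper.

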